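Change the whisk for the paddle in the stall's spread mixer

ROBOT

A 6-joint arm with a two-finger parallel gripper is mounted at the origin on the work surface. World frame = base frame: x ahead of the robot, y to its left, z up, the work surface at z = 0. Lengths are in m, angles in degrees, forces in N, time in s.
With the tool pointing down it reaches from about 0.35 to 0.875 m from the base axis. Payload 4.2 kg.
Tool frame: the origin (TCP) lies on the centre line of the jaws, within the pads' length; the fingertips stand 11 mm ahead of it and the grasp point (between the pads) lies 8 mm behind it; y points along the fingers, z is the direction in which the jaws open and shut, and the axes are right-handed (so a half turn about y gives the same grasp; the last joint's range is limited). The gripper opens to 87 mm and grips with 3 to 60 N. Pads are 19 mm wide; open, the fingers measure 117 mm over their backs; the gripper's body (75 mm by 190 mm) begins 51 mm behind the grasp point.
Start: joints at [-54.855, 22.042, 0.453, 0, -68.411, -14.817], TCP at [0.217, -0.586, 0.234] pointing down, gripper open.
Joint ranges: [-179.83, 179.83], [-69.29, 118.12], [-61.27, 80.66], [-181.25, 117.63], [-171.15, -9.14], [-177.46, 177.46]. Speed limits (degrees/s): [159.86, 159.86, 180, 180, 180, 180].

INTERFACE

Orientations are given as a 3x3 rotation matrix whose columns are the frame's x, y, z axes.
In Python, from station import r, optics gives the robot as it stands. The module is installed in compiled form; this text tells all that it offers.
- The arm moves only by the tool step_arm, never from a script. Its argument "moves" is a list that holds one entry, the list of rows, each a list of 7 numbers: the turn, a rotation vector about the tool's x, y, z in rad, then the shift along the tool's x, y, z in cm, then the opening in per cent of the stroke, from 0 (shut) to 100 (fully open). A call has exactly 5 rows; each row is the pose to reach, as a shift and turn from the pose commanded when the call began, along the tool's axes at that moment; what a row does not reach only later rows make up. A row lasts 1/12 s, in which the tool goes at most 41.7 mm and 7.16 degrees, less where a joint would pass 70% of its speed; a pose out of reach is approached as far as the arm can. A call with a gripper value outside its range is refused whole. The fingers move at their own pace and stop on an object; the grip force is fixed at half the most. Time passes only in rows, so rows that repeat a pose let the fingers close, or fill a call up. It gives the time, the measured TCP pose, the force and the opening at its end, in the units of the state.
- r.sense(): the state, without advancing time (a new reading comes with each control period).
- optics.capture(name): name is "side" or "top" or "wrist"; returns a dict with "image" (420x560x3 uint8, red, green, blue), "fov_y" (degrees; the focal length in pixels is half the picture's height over the tangent of half this angle, whatever the lens; pixels are square), "cx", "cy" (the principal point, pixels), "cam_to_world" (4x4, takes a point from camera to world coordinates). Camera axes: x right, y down, z forward; pixel columns grow to the right and rows downward; lengths in m; the calibration is good to about 2 mm. The wrist camera is an equidistant fisheye: a pixel r from the principal point sees the ray r / f radians off the axis. A picture is of the moment at which its call begins. There is no depth.
- r.finish_job(): hands the job in, once; it reports no verdict.
The state is a dict: "time_s": time; "joints": joint angles; "joint_velocities": joint speeds; "effort": joint torques, N m; "tcp_pos": TCP position; "ee_rot": TCP orientation; "wrist_force": force on the tool from outside, world axes, zero at the start; "moment": the same for the moment, N m; "gripper_width": opening from 0.0 (shut) to 1.0 (fully open).
Only numpy, scipy, OpenCV 4.12 (cv2) and the standard library are available. Lean on these libraries where they do the work, as an engineer would, in place of code of your own. Each camera call takes 0.05 s, during which the arm holds its last target.

TASK

The whisk is still in the spread mixer: lift it out and stand it upright in the empty holder cup, and let go of it. Then take the mixing paddle from the other cup, turn it so that its splined foot meshes with the slots of the mixer's drive, and push it fully home against the drive's spring, until its collar sits on the drive. Finish while still gripping the paddle and pressing it home (the spring lifts it if you let go), and leave the jars, the dish and the spreader where they are.

Things in the scene. Friction and masses are not known exactly. Their poses are not given: they have to be found in the camera images.
- mixer: Fixed bench mixer: white round body 210 mm dia. with open steel bowl on top (rim 122 mm above the table, inside 160 mm dia. at the floor, 176 at the rim); control box on its -x side out to 137 mm. Origin on its axis at table height. The drive in the middle of the bowl floor is a 50 mm square steel block with a cross-shaped slot along the mixer's x and y axes. The drive does not turn.
- drive_mouth (a point): Centre of the drive's cross slot at its top face, 74 mm above the table. Each of the two slots is 8 mm wide, 32 mm long, 36 mm deep. The foot fits in any of four quarter turns and is home when 26 mm deep (48 mm above the table, collar resting on the drive).
- ejector (a joint): Black sprung cross-shaped plunger in the drive slot; m, grows downwards. 0 = up, its top 16 mm below the mouth (an attachment left alone rides on it, foot 58 mm above the table); 0.010 = an attachment fully home. Pushes back with 3.2 N at 0, 7.2 N at 0.010.
- whisk: The whisk, at first in the mixer's drive, riding on the plunger. Upright, 146 mm tall, about 130 g. Origin: centre of the foot's bottom end; z up the stem. Foot 26 mm long, four splines in a cross along its x and y (ribs 6 mm thick, 30 mm tip to tip, rounded below); collar 38 mm dia. at 26-31 mm; stem 12 mm dia.; six wire loops to 72 mm dia. at 42-94 mm. 
- whisk_head (a point): Centre of the whisk's square black grip head: 24 x 24 mm, 36 mm tall (110 to 146 mm above the foot's bottom), 128 mm above the origin. Its flat sides are square to the whisk's x and y axes, so they show which way the splines point; frame parallel to the whisk's.
- paddle: The paddle, at first in a holder cup, turned at random. Upright, 146 mm tall, about 150 g. Origin: centre of the foot's bottom end; z up the stem. Foot 26 mm long, four splines in a cross along its x and y (ribs 6 mm thick, 30 mm tip to tip, rounded below); collar 38 mm dia. at 26-31 mm; stem 12 mm dia.; two flat 4 mm blades along +x and -x to 45 mm, at 45-89 mm. 
- paddle_head (a point): Centre of the paddle's square black grip head: 24 x 24 mm, 36 mm tall (110 to 146 mm above the foot's bottom), 128 mm above the origin. Its flat sides are square to the paddle's x and y axes, so they show which way the splines point; frame parallel to the paddle's.
- cup_a_in (a point): Centre of the inner floor, 6 mm above the table, of a fixed white round holder cup: 42 mm tall, 58 mm outside diameter (72 mm at its foot), 50 mm bore. One cup holds the paddle, the other is empty; which stands left or right varies.
- cup_b_in (a point): The same for the other, identical holder cup.
- jar_1: Bystander: closed jar, 66 mm diameter, 100 mm tall. Origin: centre of its underside, z up. 
- jar_2: Bystander: closed jar, 66 mm diameter, 100 mm tall. Origin: centre of its underside, z up. 
- jar_3: Bystander: closed jar, 60 mm diameter, 75 mm tall. Origin: centre of its underside, z up. 
- jar_4: Bystander: closed jar, 60 mm diameter, 75 mm tall. Origin: centre of its underside, z up. 
- dish: Bystander: open tasting bowl, 90 mm diameter, 35 mm tall. Origin: centre of its underside, z up. 
- spreader: Bystander: wooden-handled spatula lying flat along its own x, 170 mm long. Origin: centre of its underside, z up. 
Things that resemble listed ones, but are neither listed nor needed, are in the scene too. What is shaped like the part that bears cup_a_in but black is not meant. What is shaped like the paddle but blue is not meant.

How it is judged:
By the outcome, as a careful person would: the job done as asked, in the order asked, and still so for the second after the job is handed in, while the arm keeps its last pose, push and grip.
It also fails if it takes over 59 s, if anything falls off the work surface, if the arm or the gripper's body presses on something with over 40 N, if the wrist force passes 120 N, or if a joint passes its speed limit or range.

## Working session

There is one attempt and no reset: what is moved stays moved. The work goes in short steps, Python scripts to look and compute and a tool call to move; the robot and the scene stay as the last step left them, time stands still between calls to the robot, and variables do not carry over. Pictures are saved under pics/ and viewed, and the job is handed in when it is done.

Besides the shell and the picture viewer there is one more tool, called after ">>>" as name(argument=value, ...) on one line, values as JSON. step_arm: Moves the arm, as the interface text tells. Its arguments: {"type":"object","properties":{"moves":{"type":"array"}},"required":["moves"]}

```bash
mkdir -p pics
cat > h.py <<'E'
import numpy as np, cv2, pickle
from station import r, optics
def snap(n,tag):
    d=optics.capture(n); cv2.imwrite(f'pics/{tag}.png',d['image'][:,:,::-1]); pickle.dump(d,open(f'{tag}.pkl','wb')); return d
def ld(tag): return pickle.load(open(f'{tag}.pkl','rb'))
def f(d): return 210/np.tan(np.radians(d['fov_y'])/2)
def ray(d,u,v,fish=False):
    a=np.array([u-d['cx'],v-d['cy']]);F=f(d)
    if fish:
        t=np.hypot(*a)/F; c=np.r_[np.sin(t)*a/max(np.hypot(*a),1e-9),np.cos(t)]
    else: c=np.r_[a/F,1.]
    M=np.array(d['cam_to_world']); return M[:3,3],M[:3,:3]@c
def atz(d,u,v,z,fish=False):
    o,k=ray(d,u,v,fish); return o+k*(z-o[2])/k[2]
def proj(d,p,fish=False):
    M=np.array(d['cam_to_world']); c=M[:3,:3].T@(np.array(p)-M[:3,3]);F=f(d)
    if fish:
        t=np.arctan2(np.hypot(c[0],c[1]),c[2]); q=c[:2]/np.hypot(c[0],c[1])*t*F
    else: q=c[:2]/c[2]*F
    return q+[d['cx'],d['cy']]
def crop(tag,u0,v0,u1,v1,k,out):
    im=cv2.imread(f'pics/{tag}.png')[v0:v1,u0:u1]; cv2.imwrite(f'pics/{out}.png',cv2.resize(im,None,fx=k,fy=k,interpolation=cv2.INTER_CUBIC))
E
python3 - <<'E'
from h import *
for n in ['side','top','wrist']:
    d=snap(n,n+'0'); print(n,d['fov_y'],d['cx'],d['cy'],np.round(d['cam_to_world'],3).tolist())
s=r.sense(); print({k:np.round(v,3).tolist() for k,v in s.items()})
E
```

```text
side 55.20818471228348 275.63894094448307 212.61565195574565 [[-0.88, -0.362, 0.307, 0.254], [-0.475, 0.68, -0.559, 0.552], [-0.006, -0.637, -0.771, 0.882], [0.0, 0.0, 0.0, 1.0]]
top 46.25694737801656 278.7226720553014 206.7960857189079 [[-0.019, -0.978, 0.208, 0.23], [-1.0, 0.017, -0.01, -0.006], [0.006, -0.209, -0.978, 1.656], [0.0, 0.0, 0.0, 1.0]]
wrist 65.70646984690485 285.04313994984943 210.5371420881438 [[-0.347, 0.895, 0.281, 0.14], [0.938, 0.331, 0.105, -0.614], [0.001, 0.3, -0.954, 0.383], [0.0, 0.0, 0.0, 1.0]]
{'time_s': 0.15, 'joints': [-54.857, 22.082, 0.397, -0.019, -68.413, -14.817], 'joint_velocities': [-0.098, -0.121, 0.224, 0.135, -0.051, -0.011], 'effort': [0.0, -39.105, 18.759, 4.222, 0.012, -0.0], 'tcp_pos': [0.217, -0.586, 0.233], 'ee_rot': [[0.938, -0.001, -0.347], [0.347, 0.002, 0.938], [-0.0, -1.0, 0.002]], 'wrist_force': [-0.145, 0.446, -0.27], 'moment': [0.024, 0.047, 0.035], 'gripper_width': 0.999}
```

View pics/side0.png

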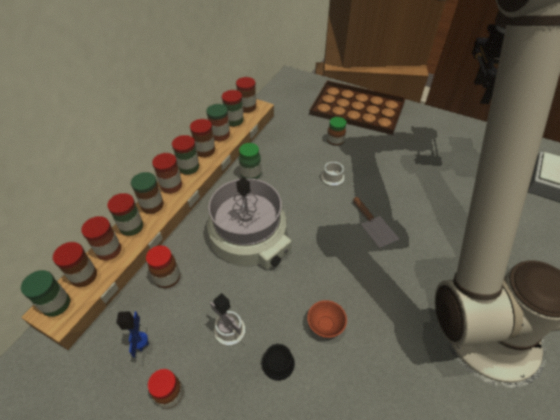

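View pics/top0.png

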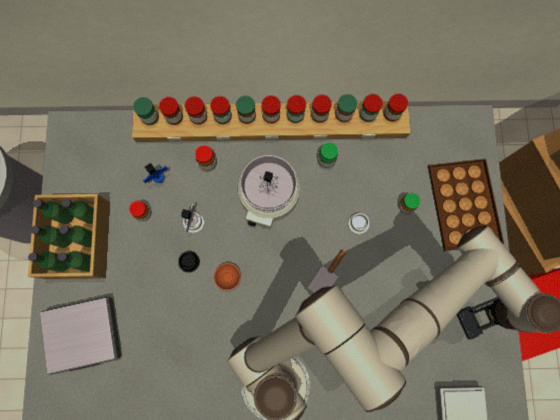

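View pics/wrist0.png

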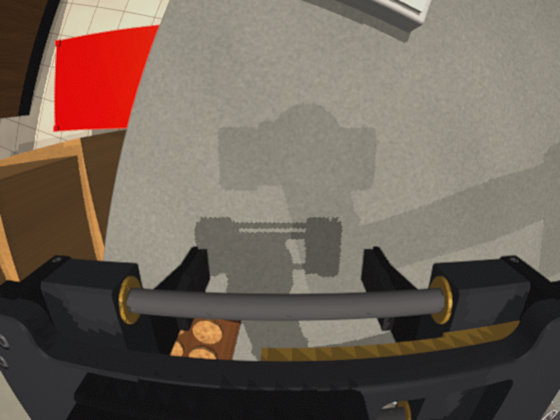

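Candidates in the top view:
- **Whisk:** head at (268,177), in the mixer at (269,185).
- **Paddle:** head at (187,214), in the white cup at (192,222). The blue paddle at (155,172) is a decoy.
- **Empty cup:** white one at (359,223). The black cup at (189,261) is a decoy, and the dish is red at (227,276).

Next I'll crop in close to check these.

Run:
```python
from h import *
a=cv2.imread('pics/top0.png');b=cv2.imread('pics/side0.png')
def c(im,u,v,w,k): return cv2.resize(im[v-w:v+w,u-w:u+w],(k,k),interpolation=cv2.INTER_CUBIC)
cv2.imwrite('pics/c0.png',np.vstack([np.hstack([c(a,268,190,36,290),c(a,190,218,24,290)]),np.hstack([c(a,359,223,18,290),c(b,228,315,36,290)])]))
cv2.imwrite('pics/c1.png',np.hstack([c(b,246,218,50,400),c(b,334,173,20,400)]))
```

```text
(no output)
```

View pics/c0.png

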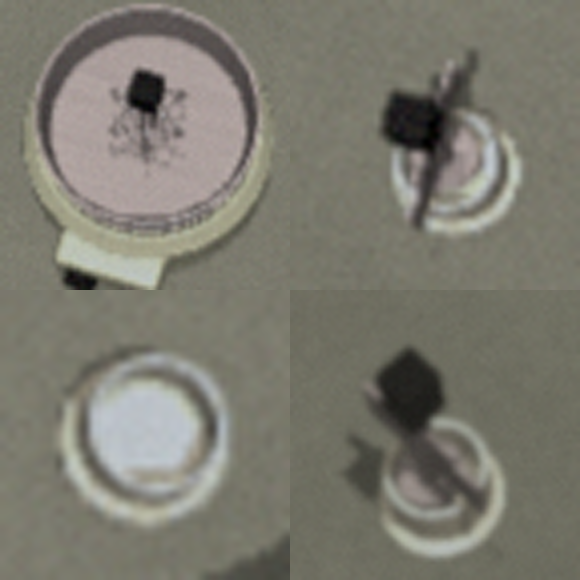

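View pics/c1.png

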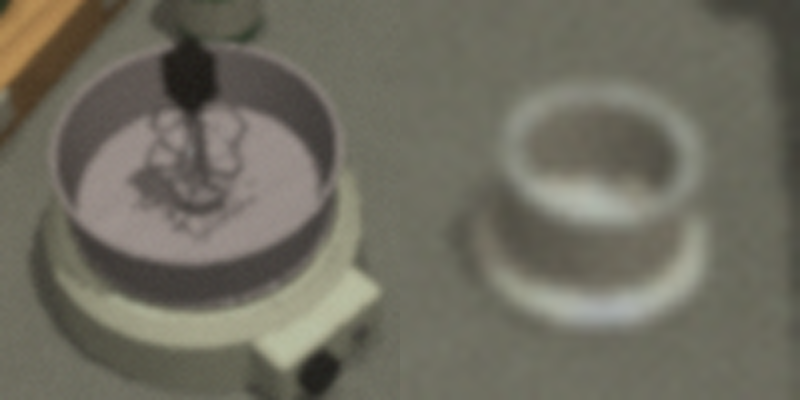

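Run:
```python
from h import *
t=ld('top0');s=ld('side0')
def tri(p,q):
    o1,k1=ray(t,*p);o2,k2=ray(s,*q)
    A=np.c_[k1,-k2]; x=np.linalg.lstsq(A,o2-o1,rcond=None)[0]; a=o1+k1*x[0];b=o2+k2*x[1]; return np.round((a+b)/2,4),np.round(np.linalg.norm(a-b),4)
print('whisk head',tri((268.5,176.6),(196+190/4,168+77/4)), atz(t,268.5,176.6,.19))
print('paddle head',tri((186.2,214),(192+120/4.03,279+100/4.03)), atz(t,186.2,214,.138))
print('mixer rim t',atz(t,269,183,.122))
print('mixer rim s',atz(s,196+195/4,168+155/4,.122))
print('cupP t',atz(t,191.8,221.3,.048),'s',atz(s,192+150/4.03,279+(475-290)/4.03,.048))
print('cupE t',atz(t,341+157/8.05,205+(420-290)/8.05,.048),'s',atz(s,314+(600-400)/10,153+150/10,.048))
```

```text
whisk head (array([0.641 , 0.0083, 0.1776]), np.float64(0.0009)) [0.63802965 0.00827552 0.19      ]
paddle head (array([0.5372, 0.271 , 0.1274]), np.float64(0.0002)) [0.5351238  0.26907916 0.138     ]
mixer rim t [0.63557858 0.00765077 0.122     ]
mixer rim s [0.63379739 0.02063018 0.122     ]
cupP t [0.5282006  0.26635066 0.048     ] s [0.52469851 0.27604969 0.048     ]
cupE t [ 0.51892436 -0.29403393  0.048     ] s [ 0.5154323  -0.28467165  0.048     ]
```

```bash
cat >> h.py <<'E'
from scipy.spatial.transform import Rotation as Ro
def tool(yaw): # tool x axis heading yaw deg, pointing down
    a=np.radians(yaw);x=np.array([np.cos(a),np.sin(a),0]);y=np.array([0,0,-1.]);return np.c_[x,y,np.cross(x,y)]
def go(p,yaw,p0=None,y0=None):
    s=r.sense(); P=np.array(s['tcp_pos']) if p0 is None else np.array(p0); R=np.array(s['ee_rot']) if y0 is None else tool(y0)
    w=Ro.from_matrix(R.T@tool(yaw)).as_rotvec(); d=R.T@(np.array(p)-P)*100
    print('w',np.round(w,4),'d cm',np.round(d,2))
def st():
    s=r.sense(); R=np.array(s['ee_rot']);print('t',s['time_s'],'p',np.round(s['tcp_pos'],4),'yaw',round(np.degrees(np.arctan2(R[1,0],R[0,0])),2),'ydir',np.round(R[:,1],4),'F',np.round(s['wrist_force'],2),'g',round(s['gripper_width'],4))
E
python3 - <<'E'
from h import *
st()
go([.60,-.02,.34],-14.2)
E
```

```text
t 0.15 p [ 0.217  -0.5857  0.2327] yaw 20.32 ydir [-7.0e-04  1.6e-03 -1.0e+00] F [-0.15  0.45 -0.27] g 0.9992
w [-1.600e-03  6.025e-01 -6.000e-04] d cm [ 55.56 -10.67  39.76]
```

>>> step_arm(moves=[[[0,0,0,2.5,-2,1.8,100],[0,0,0,5,-4,3.6,100],[0,0,0,8,-6,5.7,100],[0,0,0,11,-8.5,7.9,100],[0,0,0,14,-10.7,10,100]]])

```text
time_s: 0.57
tcp_pos: [0.3119, -0.4452, 0.3391]
ee_rot: [[0.938, -0.001, -0.347], [0.347, 0.0, 0.938], [-0.0, -1.0, 0.001]]
wrist_force: [0.2, -0.6, 0.2]
gripper_width: 1.002
```

>>> step_arm(moves=[[[0,0,0,3.2,0,2.3,100],[0,0,0,6.4,0,4.6,100],[0,0,0,9.6,0,6.9,100],[0,0,0,12.8,0,9.2,100],[0,0,0,16,0,11.5,100]]])

```text
time_s: 0.98
tcp_pos: [0.4222, -0.2813, 0.3384]
ee_rot: [[0.938, 0.0, -0.347], [0.347, 0.0, 0.938], [0.0, -1.0, 0.0]]
wrist_force: [0.0, -1.1, -1.0]
gripper_width: 1.001
```

>>> step_arm(moves=[[[0,0.1,0,3.2,0,2.3,100],[0,0.2,0,6.4,0,4.6,100],[0,0.3,0,9.6,0,6.9,100],[0,0.4,0,12.8,0,9.2,100],[0,0.5,0,16,0,11.5,100]]])

```text
time_s: 1.4
tcp_pos: [0.5323, -0.1178, 0.3383]
ee_rot: [[0.989, -0.0, 0.149], [-0.149, 0.0, 0.989], [-0.0, -1.0, 0.0]]
wrist_force: [0.8, -0.5, -0.3]
gripper_width: 1.0
```

Run:
```python
from h import *
st()
go([.60,-.02,.34],-14.2)
```

```text
t 1.4 p [ 0.5323 -0.1178  0.3383] yaw -8.58 ydir [-2.e-04  1.e-04 -1.e+00] F [ 0.76 -0.52 -0.33] g 0.9999
w [-0.0001  0.098  -0.0002] d cm [ 5.24 -0.17 10.69]
```

>>> step_arm(moves=[[[0,0.05,0,0.5,0,3.2,100],[0,0.1,0,1,0,6.4,100],[0,0.1,0,1.5,0,9.6,100],[0,0.1,0,2,0,13,100],[0,0.1,0,2,0,13,100]]])

```text
time_s: 1.82
tcp_pos: [0.5716, 0.0106, 0.337]
ee_rot: [[0.971, -0.001, 0.238], [-0.238, 0.001, 0.971], [-0.001, -1.0, 0.001]]
wrist_force: [0.2, -0.2, -0.7]
gripper_width: 0.999
```

Run:
```python
from h import *
d=snap('wrist','w1');snap('top','t1')
st()
p=np.array(r.sense()['tcp_pos'])
for z in (p[2],.2,.122): print(z,proj(d,[p[0],p[1],z],True))
```

```text
t 1.9167 p [0.5704 0.0072 0.3376] yaw -13.91 ydir [-1.5e-03 -3.0e-04 -1.0e+00] F [-0.58 -0.9   0.01] g 0.9972
0.33757537541474003 [277.69266326 273.81088633]
0.2 [280.87940783 201.72949616]
0.122 [281.72292411 183.19800177]
```

View pics/w1.png

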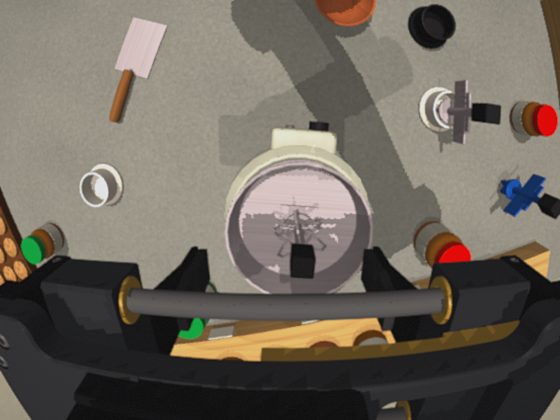

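Run:
```python
from h import *
crop('w1',220,120,380,300,4,'w1m'); 
a=cv2.imread('pics/w1.png')
c=lambda u,v,w,k: cv2.resize(a[v-w:v+w,u-w:u+w],(k,k),interpolation=cv2.INTER_CUBIC)
cv2.imwrite('pics/w1c.png',np.hstack([c(102,186,28,400),c(462,108,50,400)]))
```

```text
(no output)
```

View pics/w1m.png

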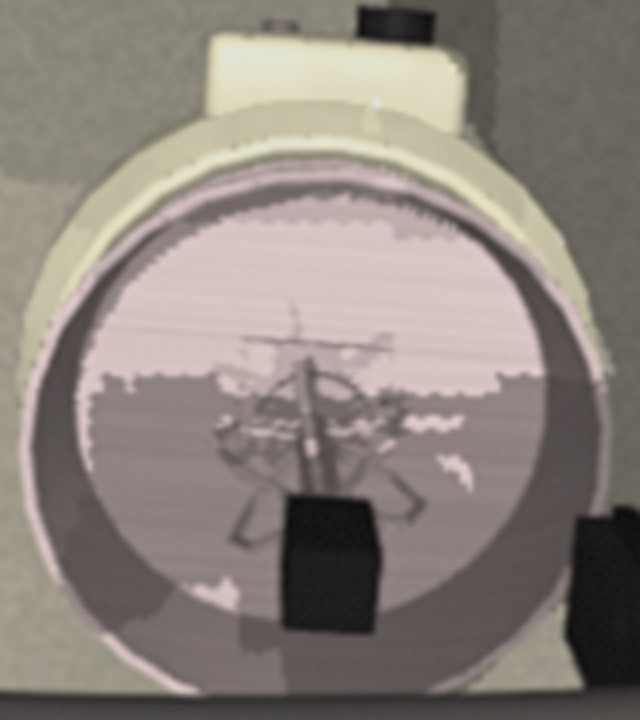

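View pics/w1c.png

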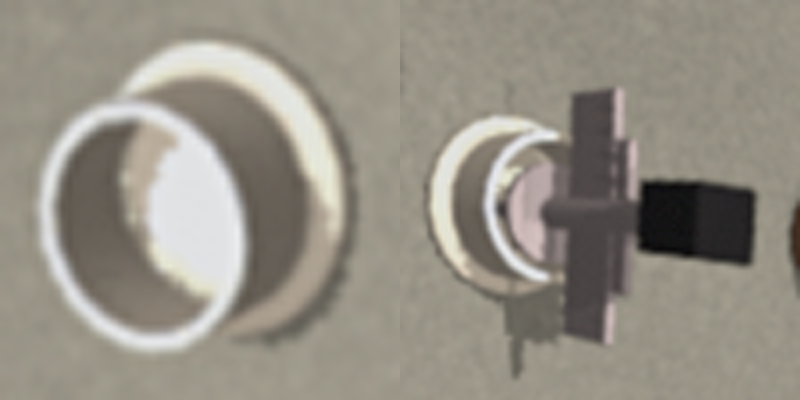

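Run:
```python
from h import *
a=cv2.imread('pics/w1.png')[238:284,284:324].astype(float)
cv2.imwrite('pics/w1h.png',cv2.resize(np.clip(a*3.5,0,255).astype(np.uint8),None,fx=13,fy=13,interpolation=cv2.INTER_CUBIC))
a=cv2.imread('pics/w1.png')[84:144,430:506].astype(float)
cv2.imwrite('pics/w1p.png',cv2.resize(np.clip(a*2.5,0,255).astype(np.uint8),None,fx=10,fy=10,interpolation=cv2.INTER_CUBIC))
```

```text
(no output)
```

View pics/w1h.png

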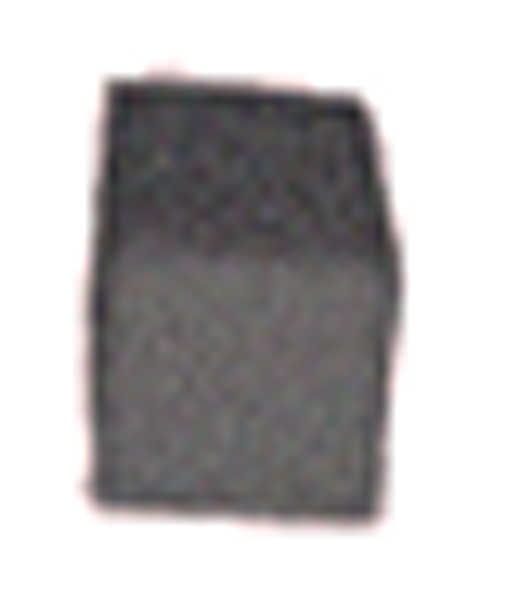

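View pics/w1p.png

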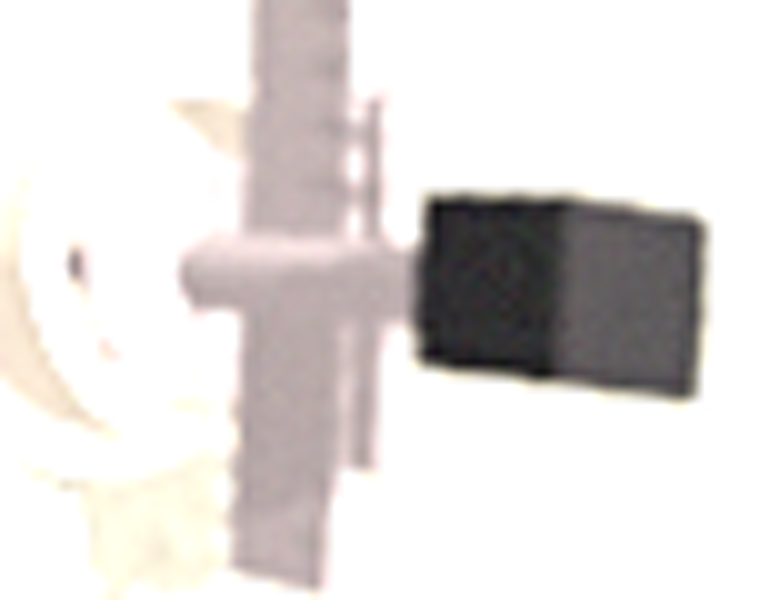

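```bash
cat > fit.py <<'E'
from h import *
from scipy.optimize import least_squares
def fit(d,cs,px,x0,fish=True,zfix=None):
    # cs: local corner signs (sx,sy,sz), p=(x,y,ztop,yaw)
    px=np.array(px,float)
    def P(p):
        a=p[3];z=p[2] if zfix is None else zfix; c,s=np.cos(a),np.sin(a)
        return np.array([proj(d,[p[0]+.012*(c*i-s*j),p[1]+.012*(s*i+c*j),z-.036*k],fish) for i,j,k in cs])
    o=least_squares(lambda p:(P(p)-px).ravel(),x0)
    print(np.round(o.x[:3],4),'yaw',np.round(np.degrees(o.x[3]),2),'res px',np.round(o.fun.reshape(-1,2),1).tolist())
    return o.x
E
python3 - <<'E'
from fit import *
d=ld('w1')
W=np.array([[95,245],[400,262],[93,510],[383,520],[110,85],[365,100]])/13+[284,238]
cs=[(-1,-1,0),(-1,1,0),(1,-1,0),(1,1,0),(-1,-1,1),(-1,1,1)]
fit(d,cs,W,[.64,0,.2,-.25]); fit(d,cs,W,[.64,0,.2,-.25],zfix=.204)
Pp=np.array([[560,200],[703,215],[693,398],[550,375],[425,195],[418,362]])/10+[430,84]
cs=[(-1,-1,0),(-1,1,0),(1,1,0),(1,-1,0),(-1,-1,1),(1,-1,1)]
fit(d,cs,Pp,[.54,.27,.15,0]); fit(d,cs,Pp,[.54,.27,.15,0],zfix=.152)
print('cupE',atz(d,93.9,189.5,.042,True))
# cup E rim & base: edges
c=lambda x,y:np.array([x,y])*56/400+[74,158]
for q in [(40,213),(248,230),(140,100),(155,352)]: print(atz(d,*c(*q),.042,True)[:2])
# mixer rim left/right
for q in [(22,445),(608,440),(320,160)]: print('rim',atz(d,220+q[0]/4,120+q[1]/4,.122,True)[:2])
# box far edge corners at top
E
```

```text
[0.6551 0.0102 0.1747] yaw -16.32 res px [[1.1, 0.8], [-0.0, 0.2], [0.0, -0.0], [-0.5, -0.1], [-0.7, -0.3], [0.1, -0.7]]
[ 0.6407  0.0119 -0.1339] yaw -16.44 res px [[0.0, 0.5], [1.2, 0.1], [-1.1, 1.7], [0.5, 1.7], [-1.7, -1.8], [1.0, -2.1]]
[0.5421 0.2998 0.1114] yaw -13.36 res px [[0.3, -0.3], [-0.3, 0.4], [-0.1, -0.3], [0.5, 0.3], [-0.2, -0.1], [-0.2, 0.0]]
[0.537  0.2721 0.15  ] yaw -13.34 res px [[0.3, -1.4], [1.4, -0.5], [1.4, 1.0], [0.4, 1.3], [-1.7, -1.2], [-1.8, 0.8]]
cupE [ 0.52083109 -0.29083169  0.042     ]
[ 0.51038136 -0.3184352 ]
[ 0.52950709 -0.26312643]
[ 0.49422543 -0.28028158]
[ 0.54922609 -0.29958401]
rim [ 0.61177131 -0.07381453]
rim [0.65344338 0.10124659]
rim [0.54906878 0.03385512]
```

Run:
```python
from h import *
st()
go([.638,.010,.25],-16.4)
```

```text
t 1.9167 p [0.5704 0.0072 0.3376] yaw -13.91 ydir [-1.5e-03 -3.0e-04 -1.0e+00] F [-0.58 -0.9   0.01] g 0.9972
w [ 0.0007  0.0434 -0.0014] d cm [6.51 8.75 1.9 ]
```

>>> step_arm(moves=[[[0,0.02,0,1.8,2.4,0.5,100],[0,0.043,0,3.6,4.8,1,100],[0,0.043,0,5.4,7,1.5,100],[0,0.043,0,6.5,8.7,1.9,100],[0,0.043,0,6.5,8.7,1.9,100]]])

```text
time_s: 2.33
tcp_pos: [0.6372, 0.0073, 0.2457]
ee_rot: [[0.958, -0.009, 0.286], [-0.287, -0.001, 0.958], [-0.008, -1.0, -0.004]]
wrist_force: [-0.5, 0.0, -2.5]
gripper_width: 1.0
```

Run:
```python
from h import *
d=snap('wrist','w2');snap('side','s2')
st()
p=np.array(r.sense()['tcp_pos'])
print(proj(d,p,True),proj(d,[p[0],p[1],.204],True))
crop('w2',180,150,400,315,3.5,'w2c')
```

```text
t 2.4333 p [0.6377 0.0073 0.2507] yaw -16.59 ydir [-0.0021 -0.001  -1.    ] F [-0.94  1.09  0.25] g 1.0001
[284.68282095 279.1852278 ] [285.06715959 243.89392061]
```

View pics/w2c.png

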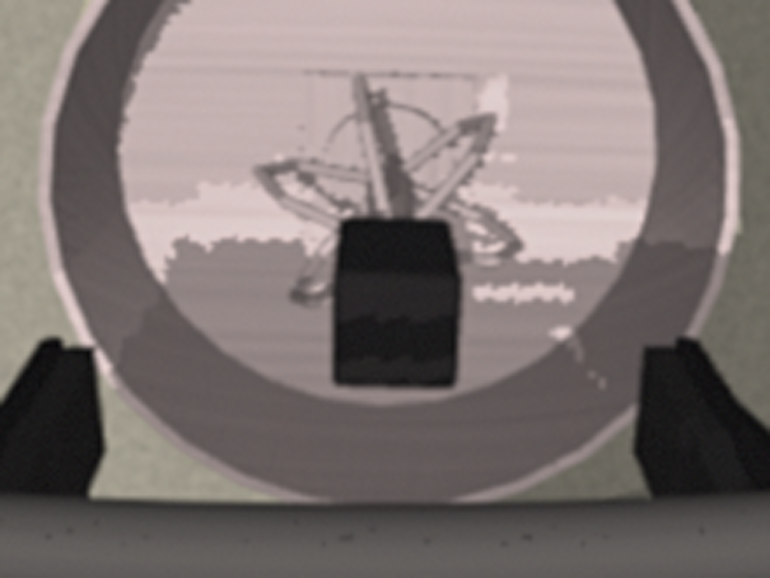

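Run:
```python
from fit import *
d=ld('w2')
k=lambda L:np.array(L)/3.5+[180,150]
W=k([[335,275],[460,278],[333,385],[456,387],[343,220],[448,220]])
cs=[(-1,-1,0),(-1,1,0),(1,-1,0),(1,1,0),(-1,-1,1),(-1,1,1)]
fit(d,cs,W,[.64,0,.2,-.25]); fit(d,cs,W,[.64,0,.2,-.25],zfix=.204)
for q in W[:4]: print(atz(d,*q,.204,True))
for q in [(45,190),(737,195),(395,500)]: print('rim',atz(d,*k(q),.122,True))
# drive block at z=.074: near edge corners
for q in [(303,73),(482,77)]: print('blk',atz(d,*k(q),.074,True))
print('finger tips mid px -> z', atz(d,180+369/3.5,150+345/3.5,.24,True))
```

```text
[0.6456 0.0108 0.1902] yaw -17.73 res px [[0.3, -0.1], [-0.0, -0.4], [0.6, 0.3], [-0.5, 0.3], [-0.5, -0.3], [0.1, 0.3]]
[0.6404 0.012  0.543 ] yaw -17.76 res px [[-0.9, -0.6], [1.3, -0.8], [-0.6, 2.1], [0.6, 2.1], [-1.5, -1.6], [1.0, -1.0]]
[0.62587337 0.00468713 0.204     ]
[0.63292274 0.02623046 0.204     ]
[ 0.64685121 -0.00222952  0.204     ]
[0.65391203 0.01982033 0.204     ]
rim [ 0.61054891 -0.07208633  0.122     ]
rim [0.66319655 0.0998052  0.122     ]
rim [ 0.7233415  -0.01070499  0.122     ]
blk [ 0.60870354 -0.00402706  0.074     ]
blk [0.62453145 0.04515142 0.074     ]
finger tips mid px -> z [0.62574314 0.01126759 0.24      ]
```

Run:
```python
from h import *
st()
go([.6405,.0122,.180],-17.7)
```

```text
t 2.4333 p [0.6377 0.0073 0.2507] yaw -16.59 ydir [-0.0021 -0.001  -1.    ] F [-0.94  1.09  0.25] g 1.0001
w [ 0.0016  0.0194 -0.0017] d cm [0.15 7.07 0.56]
```

>>> step_arm(moves=[[[0,0.019,0,0.15,0.8,0.56,100],[0,0.019,0,0.15,2.5,0.56,100],[0,0.019,0,0.15,4.5,0.56,100],[0,0.019,0,0.15,6.2,0.56,100],[0,0.019,0,0.15,7.1,0.56,100]]])

```text
time_s: 2.85
tcp_pos: [0.6401, 0.013, 0.1805]
ee_rot: [[0.953, 0.0, 0.303], [-0.303, 0.0, 0.953], [-0.0, -1.0, 0.0]]
wrist_force: [0.3, 0.1, -0.3]
gripper_width: 1.001
```

>>> step_arm(moves=[[[0,0,0,0,0,0,60],[0,0,0,0,0,0,20],[0,0,0,0,0,0,10],[0,0,0,0,0,0,0],[0,0,0,0,0,0,0]]])

```text
time_s: 3.27
tcp_pos: [0.6416, 0.0136, 0.1817]
ee_rot: [[0.953, 0.002, 0.302], [-0.302, 0.0, 0.953], [0.002, -1.0, 0.001]]
wrist_force: [0.6, -0.1, -0.4]
gripper_width: 0.706
```

Run:
```python
from h import *
d=snap('wrist','w3')
st(); crop('w3',180,150,400,315,3.5,'w3c')
```

```text
t 3.3167 p [0.6415 0.0136 0.1814] yaw -17.6 ydir [ 1.8e-03  4.0e-04 -1.0e+00] F [ 0.03  0.38 -0.23] g 0.6614
```

View pics/w3c.png

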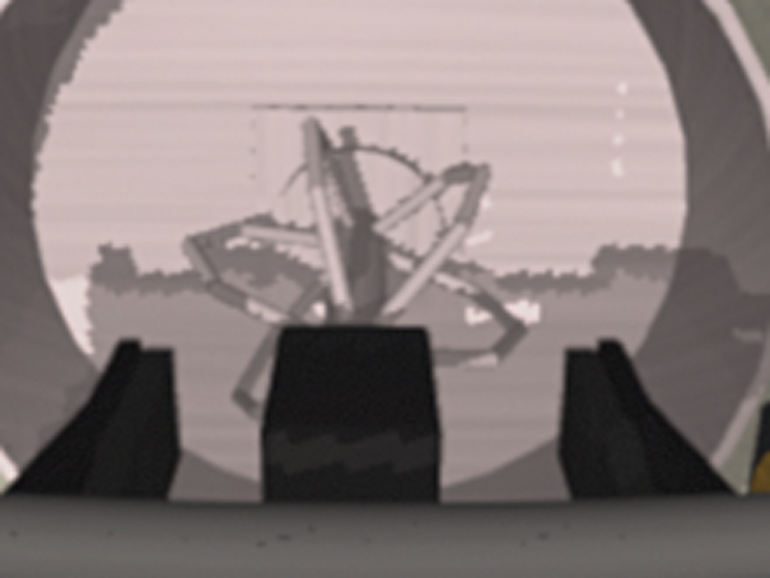

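>>> step_arm(moves=[[[0,0,0,0,0,-0.2,0],[0,0,0,0,0,-0.2,0],[0,0,0,0,0,-0.2,0],[0,0,0,0,0,-0.2,0],[0,0,0,0,0,-0.2,0]]])

```text
time_s: 3.73
tcp_pos: [0.6405, 0.0116, 0.1803]
ee_rot: [[0.953, -0.0, 0.302], [-0.302, -0.0, 0.953], [-0.0, -1.0, -0.0]]
wrist_force: [-1.1, -0.6, -0.6]
gripper_width: 0.278
```

>>> step_arm(moves=[[[0,0,0,0,0,0,0],[0,0,0,0,0,0,0],[0,0,0,0,0,0,0],[0,0,0,0,0,0,0],[0,0,0,0,0,0,0]]])

```text
time_s: 4.15
tcp_pos: [0.6405, 0.0116, 0.1803]
ee_rot: [[0.953, -0.0, 0.302], [-0.302, -0.0, 0.953], [-0.0, -1.0, -0.0]]
wrist_force: [-0.8, 0.2, -0.1]
gripper_width: 0.27
```

Run:
```python
from h import *
d=snap('wrist','w4')
st(); crop('w4',180,150,400,315,3.5,'w4c')
```

```text
t 4.2 p [0.6405 0.0116 0.1803] yaw -17.6 ydir [-1.e-04 -0.e+00 -1.e+00] F [ 0.09 -0.03 -0.59] g 0.2755
```

View pics/w4c.png

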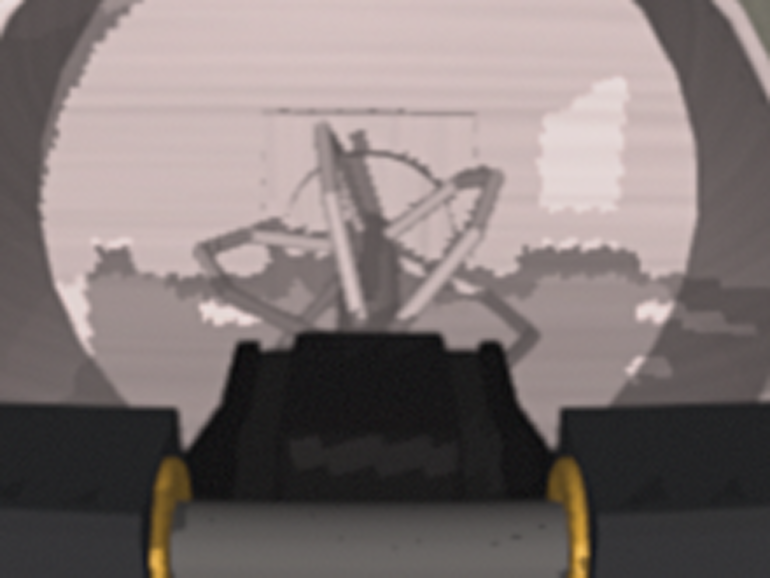

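>>> step_arm(moves=[[[0,0,0,0,-1.5,0,0],[0,0,0,0,-4,0,0],[0,0,0,0,-7.5,0,0],[0,0,0,0,-11,0,0],[0,0,0,0,-14,0,0]]])

```text
time_s: 4.62
tcp_pos: [0.6404, 0.0116, 0.3225]
ee_rot: [[0.953, 0.001, 0.302], [-0.302, 0.0, 0.953], [0.001, -1.0, 0.0]]
wrist_force: [0.4, 0.1, -1.2]
gripper_width: 0.273
```

Run:
```python
from h import *
d=snap('wrist','w5');st()
go([.520,-.291,.32],-17.6)
d4=ld('w4')
for q in [(265,110),(477,113)]: print('blk',atz(d4,180+q[0]/3.5,150+q[1]/3.5,.074,True))
```

```text
t 4.6667 p [0.643  0.0112 0.3299] yaw -17.57 ydir [ 1.360e-02 -2.000e-04 -9.999e-01] F [ 2.65 -0.39  5.22] g 0.2705
w [-0.004   0.0006  0.013 ] d cm [ -2.61   0.83 -32.52]
blk [ 0.6083859  -0.00289118  0.074     ]
blk [0.62393525 0.04372938 0.074     ]
```

View pics/w5.png

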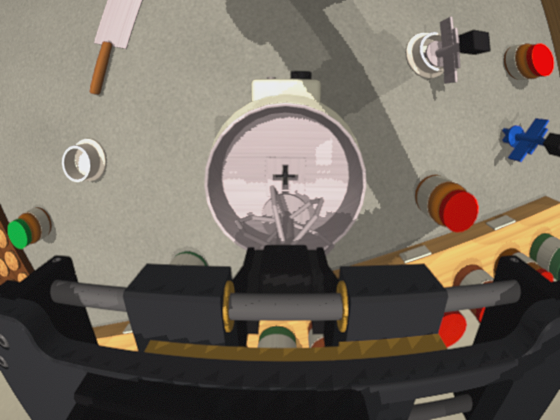

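>>> step_arm(moves=[[[0,0,0,-0.2,0,-2.5,0],[0,0,0,-0.5,0,-6,0],[0,0,0,-0.9,0,-10,0],[0,0,0,-1.3,0,-14,0],[0,0,0,-1.6,0,-18,0]]])

```text
time_s: 5.08
tcp_pos: [0.5695, -0.1561, 0.3198]
ee_rot: [[0.953, -0.001, 0.302], [-0.302, 0.0, 0.953], [-0.001, -1.0, 0.0]]
wrist_force: [0.7, -0.4, -1.4]
gripper_width: 0.276
```

>>> step_arm(moves=[[[0,0,0,-1,0,-4,0],[0,0,0,-2,0,-8,0],[0,0,0,-3,0,-11.5,0],[0,0,0,-4,0,-14,0],[0,0,0,-4,0,-14,0]]])

```text
time_s: 5.5
tcp_pos: [0.4871, -0.2795, 0.3202]
ee_rot: [[0.952, -0.001, 0.307], [-0.307, -0.0, 0.952], [-0.001, -1.0, -0.0]]
wrist_force: [-0.6, 0.6, -0.7]
gripper_width: 0.271
```

Run:
```python
from h import *
d=snap('wrist','w6');st();s=snap('side','s6')
p=np.array(r.sense()['tcp_pos'])
w=ld('w5');print('cross',atz(w,286,177,.074,True))
crop('w6',200,100,400,270,3.8,'w6c')
```

```text
t 5.55 p [ 0.4885 -0.2781  0.3201] yaw -17.83 ydir [-3.e-04  4.e-04 -1.e+00] F [ 0.4  -0.42 -0.59] g 0.2725
cross [0.64056421 0.01301341 0.074     ]
```

View pics/w6c.png

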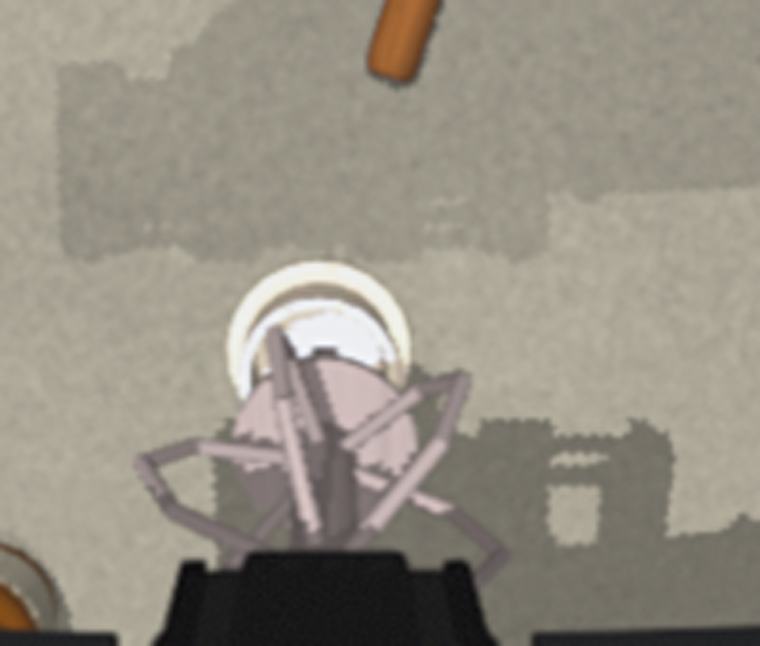

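View pics/s6.png

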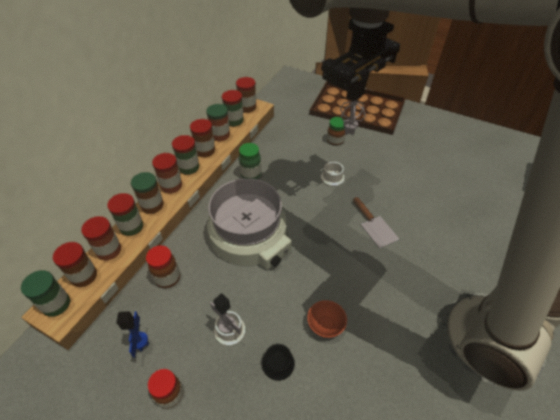

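```bash
python3 - <<'E'
from h import *
d=ld('w6');k=lambda q:(200+q[0]/3.8,100+q[1]/3.8)
from scipy.optimize import least_squares
def circ(pts,z,R,x0):
    P=np.array([atz(d,*k(q),z,True)[:2] for q in pts])
    o=least_squares(lambda c:np.hypot(*(P-c[:2]).T)-R,x0); print('circ',np.round(o.x,4),np.round(o.fun*1000,1))
circ([(320,262),(228,345),(411,350),(255,295),(385,292),(232,375)],.003,.036,[.52,-.29])
# rim inner/outer top arc near (325,298)
circ([(325,296),(247,350),(395,350)],.042,.029,[.52,-.29])
e=ld('w5')
c=lambda q:atz(e,*q,.042,True)[:2]
print([c(q) for q in [(80,162)]])
st()
E
python3 - <<'E'
import sys;sys.path.insert(0,'.')
from h import *
import os;os.chdir('.')
crop('w5',50,125,120,195,8,'w5c')
E
```

```text
circ [ 0.523  -0.2923] [ 1.   0.3 -0.5 -1.1 -0.5 -0.3]
circ [ 0.5209 -0.2912] [ 0.5 -0.7 -0.7]
[array([ 0.52141207, -0.28187503])]
t 5.6 p [ 0.4895 -0.2772  0.32  ] yaw -17.73 ydir [-1.e-04  6.e-04 -1.e+00] F [-0.19  0.57  0.  ] g 0.2742
```

View pics/w5c.png

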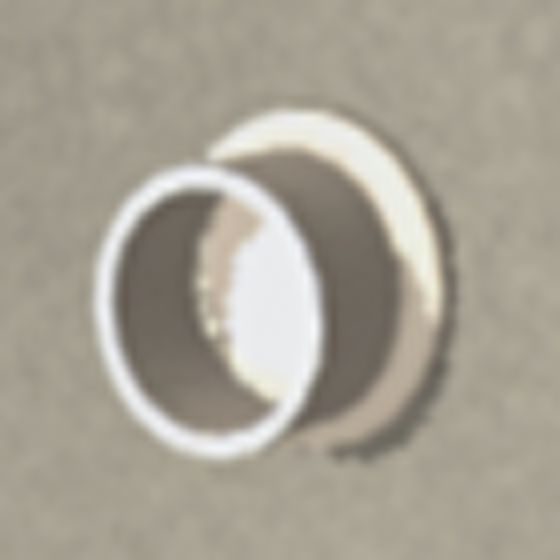

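Run:
```python
from h import *
go([.5215,-.2915,.21],-17.7)
```

```text
w [-0.0005 -0.0006 -0.0003] d cm [ 3.49 11.   -0.4 ]
```

>>> step_arm(moves=[[[0,0,0,1.5,1.5,-0.2,0],[0,0,0,3,4,-0.4,0],[0,0,0,3.5,7,-0.4,0],[0,0,0,3.5,9.5,-0.4,0],[0,0,0,3.5,11,-0.4,0]]])

```text
time_s: 6.02
tcp_pos: [0.5221, -0.289, 0.2061]
ee_rot: [[0.953, -0.005, 0.301], [-0.301, 0.003, 0.954], [-0.006, -1.0, 0.001]]
wrist_force: [-0.7, 0.2, -2.1]
gripper_width: 0.27
```

Run:
```python
from h import *
d=snap('wrist','w7');st();s=snap('side','s7')
a=cv2.imread('pics/w7.png')[120:290,180:400];b=cv2.imread('pics/s7.png')[110:210,280:400]
cv2.imwrite('pics/c7.png',np.hstack([cv2.resize(a,(440,340)),cv2.resize(b,(350,340))]))
go([.5215,-.2915,.13],-17.7)
```

```text
t 6.0667 p [ 0.5209 -0.2884  0.2038] yaw -17.56 ydir [-0.0093  0.0047 -0.9999] F [-0.43  1.45 -3.77] g 0.2759
w [-0.0007  0.0029 -0.0081] d cm [ 0.15  7.63 -0.24]
```

View pics/c7.png

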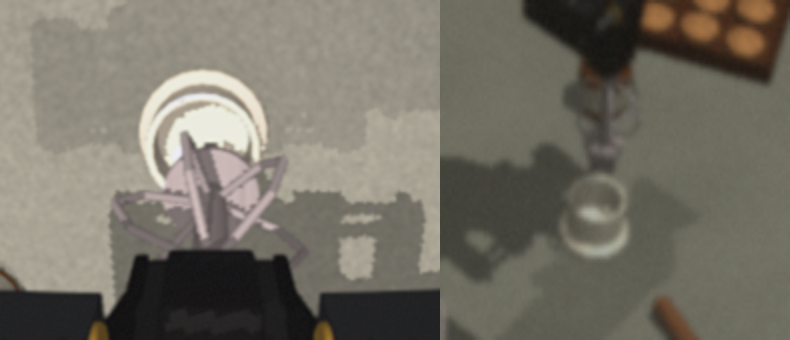

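>>> step_arm(moves=[[[0,0,0,0,0.5,-0.1,0],[0,0,0,0,1.5,-0.1,0],[0,0,0,0,2.5,-0.1,0],[0,0,0,0,3.5,-0.1,0],[0,0,0,0,3.5,-0.1,0]]])

```text
time_s: 6.53
tcp_pos: [0.5209, -0.2911, 0.1729]
ee_rot: [[0.953, -0.004, 0.303], [-0.303, 0.002, 0.953], [-0.004, -1.0, 0.001]]
wrist_force: [-0.3, 0.4, -1.4]
gripper_width: 0.274
```

Run:
```python
from h import *
d=snap('wrist','w8');st();s=snap('side','s8')
a=cv2.imread('pics/w8.png')[120:290,180:400];b=cv2.imread('pics/s8.png')[110:210,280:400]
cv2.imwrite('pics/c8.png',np.hstack([cv2.resize(a,(440,340)),cv2.resize(b,(350,340))]))
go([.5215,-.2915,.13],-17.7)
```

```text
t 6.5833 p [ 0.5214 -0.2915  0.174 ] yaw -17.61 ydir [-2.6e-03  9.0e-04 -1.0e+00] F [-0.05 -0.35 -0.56] g 0.2725
w [ 0.0002  0.0017 -0.0009] d cm [-0.05  4.5   0.02]
```

View pics/c8.png

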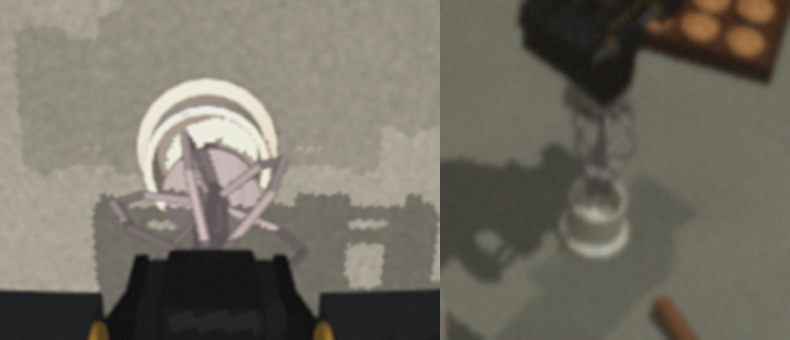

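>>> step_arm(moves=[[[0,0,0,0,1,0,0],[0,0,0,0,2,0,0],[0,0,0,0,3,0,0],[0,0,0,0,4,0,0],[0,0,0,0,4.4,0,0]]])

```text
time_s: 7.05
tcp_pos: [0.521, -0.2914, 0.1289]
ee_rot: [[0.953, -0.004, 0.303], [-0.303, 0.001, 0.953], [-0.004, -1.0, 0.0]]
wrist_force: [0.6, -0.2, -0.6]
gripper_width: 0.27
```

Run:
```python
from h import *
st();d=snap('wrist','w9');s=snap('side','s9')
a=cv2.imread('pics/w9.png')[120:290,180:400];b=cv2.imread('pics/s9.png')[110:210,280:400]
cv2.imwrite('pics/c9.png',np.hstack([cv2.resize(a,(440,340)),cv2.resize(b,(350,340))]))
st()
```

```text
t 7.05 p [ 0.521  -0.2914  0.1289] yaw -17.63 ydir [-0.0035  0.0014 -1.    ] F [ 0.6  -0.17 -0.63] g 0.2695
t 7.15 p [ 0.5214 -0.2916  0.1298] yaw -17.61 ydir [-2.9e-03  8.0e-04 -1.0e+00] F [-0.33  0.17 -0.74] g 0.2677
```

View pics/c9.png

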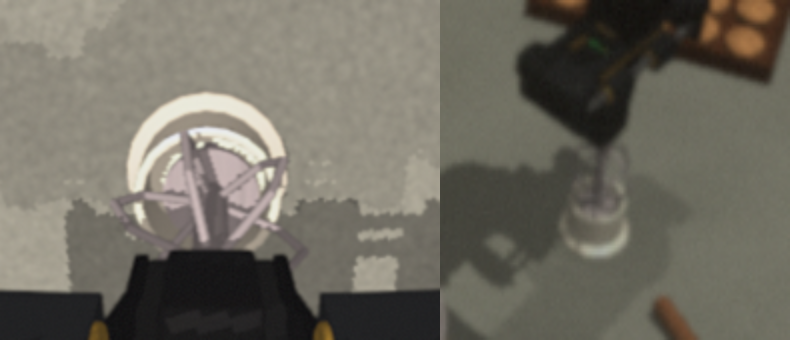

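In the cup and centred. I'll ease down the last couple of millimetres and feel for contact.

>>> step_arm(moves=[[[0,0,0,0,0.05,0,0],[0,0,0,0,0.1,0,0],[0,0,0,0,0.15,0,0],[0,0,0,0,0.18,0,0],[0,0,0,0,0.18,0,0]]])

```text
time_s: 7.57
tcp_pos: [0.5223, -0.2918, 0.1298]
ee_rot: [[0.953, 0.001, 0.302], [-0.302, -0.0, 0.953], [0.001, -1.0, 0.0]]
wrist_force: [0.4, -0.3, -0.5]
gripper_width: 0.277
```

>>> step_arm(moves=[[[0,0,0,0,0,0,35],[0,0,0,0,0,0,50],[0,0,0,0,0,0,75],[0,0,0,0,0,0,75],[0,0,0,0,0,0,75]]])

```text
time_s: 7.98
tcp_pos: [0.5223, -0.2918, 0.1297]
ee_rot: [[0.953, 0.0, 0.302], [-0.302, -0.0, 0.953], [0.0, -1.0, -0.0]]
wrist_force: [0.7, -0.8, -0.5]
gripper_width: 0.568
```

>>> step_arm(moves=[[[0,0,0,0,0,0,85],[0,0,0,0,-1,0,85],[0,0,0,0,-3,0,85],[0,0,0,0,-6,0,85],[0,0,0,0,-9,0,85]]])

```text
time_s: 8.4
tcp_pos: [0.5217, -0.2918, 0.2207]
ee_rot: [[0.953, -0.002, 0.302], [-0.302, 0.0, 0.953], [-0.002, -1.0, -0.0]]
wrist_force: [0.4, -0.1, -0.1]
gripper_width: 0.836
```

Run:
```python
from h import *
st();d=snap('wrist','w10');s=snap('side','s10')
a=cv2.imread('pics/w10.png')[120:290,180:400];b=cv2.imread('pics/s10.png')[110:210,280:400]
cv2.imwrite('pics/c10.png',np.hstack([cv2.resize(a,(440,340)),cv2.resize(b,(350,340))]))
st()
```

```text
t 8.4 p [ 0.5217 -0.2918  0.2207] yaw -17.6 ydir [-1.7e-03  2.0e-04 -1.0e+00] F [ 0.35 -0.13 -0.12] g 0.8362
t 8.5 p [ 0.5251 -0.2933  0.2266] yaw -17.53 ydir [ 0.0115 -0.0053 -0.9999] F [0.24 1.39 0.35] g 0.8471
```

View pics/c10.png

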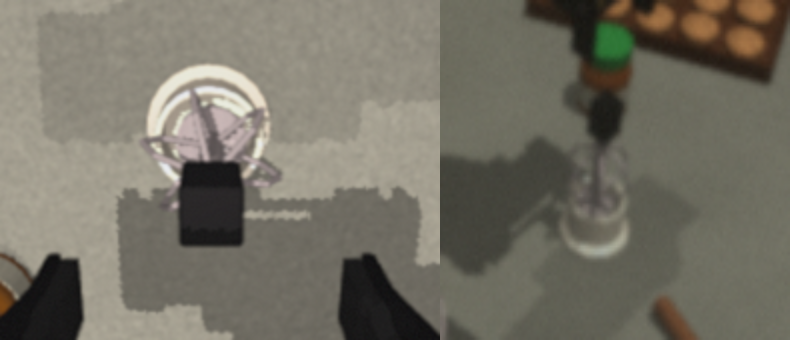

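Run:
```python
from h import *
go([.50,.268,.30],-13.4)
```

```text
w [ 0.0021 -0.0722  0.0126] d cm [-19.21  -7.67  52.75]
```

>>> step_arm(moves=[[[0,0,0,-1,-2,2.7,100],[0,0,0,-2,-4,6,100],[0,0,0,-3.5,-6,9.5,100],[0,0,0,-5,-7.5,13,100],[0,0,0,-6,-7.5,16.5,100]]])

```text
time_s: 8.92
tcp_pos: [0.5155, -0.1152, 0.2989]
ee_rot: [[0.953, 0.007, 0.303], [-0.303, -0.001, 0.953], [0.007, -1.0, 0.002]]
wrist_force: [1.6, -0.2, 1.1]
gripper_width: 0.995
```

>>> step_arm(moves=[[[0,0,0,-1.3,0,3.6,100],[0,0,0,-2.6,0,7.2,100],[0,0,0,-3.9,0,10.8,100],[0,0,0,-5.2,0,14.4,100],[0,0,0,-6.6,0,18.1,100]]])

```text
time_s: 9.33
tcp_pos: [0.5061, 0.0778, 0.2951]
ee_rot: [[0.953, 0.001, 0.302], [-0.302, 0.0, 0.953], [0.001, -1.0, 0.001]]
wrist_force: [1.1, -0.1, 0.7]
gripper_width: 1.002
```

>>> step_arm(moves=[[[0,0,0,-1.3,0,3.6,100],[0,-0.03,0,-2.6,0,7.2,100],[0,-0.07,0,-3.9,0,10.8,100],[0,-0.07,0,-5.2,0,14.4,100],[0,-0.07,0,-6.6,0,18.1,100]]])

```text
time_s: 9.75
tcp_pos: [0.4979, 0.2702, 0.2951]
ee_rot: [[0.972, 0.0, 0.235], [-0.235, 0.0, 0.972], [0.0, -1.0, 0.0]]
wrist_force: [0.9, 0.4, 0.3]
gripper_width: 1.0
```

Run:
```python
from h import *
st();d=snap('wrist','w11');st()
go([.51,.268,.26],-13.4)
```

```text
t 9.75 p [0.4979 0.2702 0.2951] yaw -13.58 ydir [ 4.e-04  3.e-04 -1.e+00] F [0.87 0.4  0.27] g 0.9999
t 9.8 p [0.4983 0.2762 0.2941] yaw -13.34 ydir [ 0.0015  0.0027 -1.    ] F [3.01 4.13 1.92] g 1.0034
w [-0.003   0.0011  0.0008] d cm [ 1.33  3.41 -0.54]
```

View pics/w11.png

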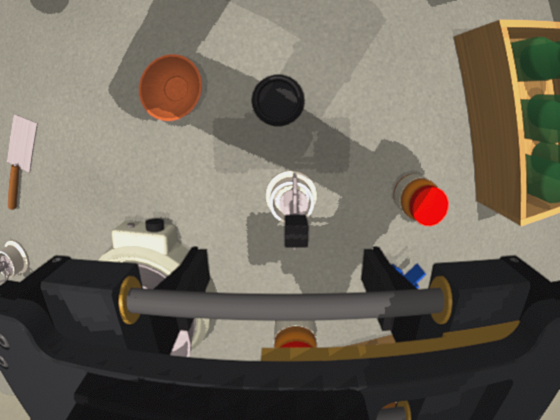

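>>> step_arm(moves=[[[0,0,0,0.7,1.5,0,100],[0,0,0,1.5,3,0,100],[0,0,0,1.7,4,0,100],[0,0,0,1.7,4,0,100],[0,0,0,1.7,4,0,100]]])

```text
time_s: 10.22
tcp_pos: [0.5149, 0.2641, 0.2543]
ee_rot: [[0.972, -0.001, 0.235], [-0.235, -0.001, 0.972], [-0.001, -1.0, -0.001]]
wrist_force: [1.0, 0.5, -0.5]
gripper_width: 1.001
```

Run:
```python
from h import *
st();d=snap('wrist','w12');st()
a=cv2.imread('pics/w12.png')[150:290,180:400].astype(float)
cv2.imwrite('pics/w12c.png',cv2.resize(np.clip(a*1.6,0,255).astype(np.uint8),None,fx=3.6,fy=3.6,interpolation=cv2.INTER_CUBIC))
```

```text
t 10.2167 p [0.5149 0.2641 0.2543] yaw -13.62 ydir [-8.0e-04 -1.1e-03 -1.0e+00] F [ 0.99  0.55 -0.46] g 1.0012
t 10.2667 p [0.5152 0.2644 0.2552] yaw -13.61 ydir [ 8.e-04  1.e-04 -1.e+00] F [-0.66 -0.6  -0.08] g 1.0007
```

View pics/w12c.png

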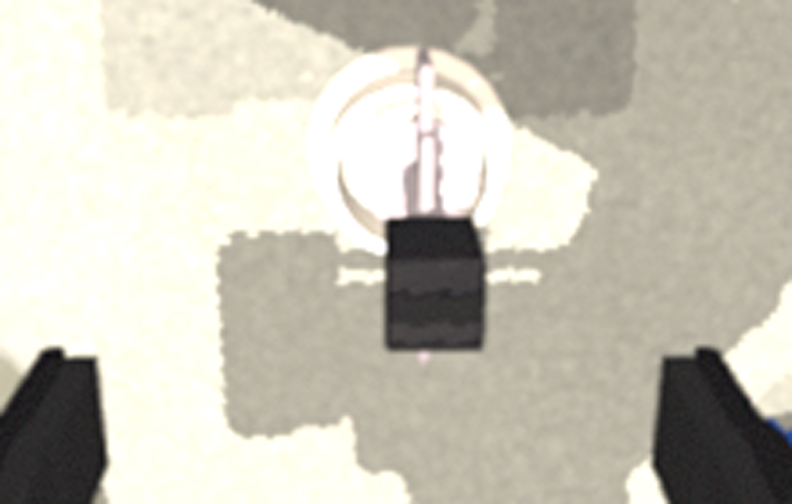

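Run:
```python
from fit import *
d=ld('w12')
k=lambda L:np.array(L)/3.6+[180,150]
W=k([[388,258],[484,258],[387,348],[483,349],[390,218],[473,218]])
cs=[(-1,-1,0),(-1,1,0),(1,-1,0),(1,1,0),(-1,-1,1),(-1,1,1)]
fit(d,cs,W,[.53,.27,.15,-.25]); x=fit(d,cs[:4],W[:4],[.53,.27,.15,-.25],zfix=.152)
go([x[0],x[1],.128],np.degrees(x[3]))
```

```text
[0.5447 0.2719 0.1302] yaw -13.8 res px [[0.2, 0.5], [0.2, 0.5], [0.3, -0.0], [-0.4, -0.3], [-0.6, -0.4], [0.2, -0.3]]
[0.5359 0.2728 0.15  ] yaw -13.64 res px [[-1.1, -0.7], [1.3, -0.7], [-0.8, 0.9], [0.6, 0.6]]
w [-0.0003  0.0006  0.0007] d cm [ 1.81 12.73  1.31]
```

>>> step_arm(moves=[[[0,0,0,0.9,1,0.6,100],[0,0,0,1.8,3,1.2,100],[0,0,0,1.8,5,1.2,100],[0,0,0,1.8,6.5,1.2,100],[0,0,0,1.8,6.5,1.2,100]]])

```text
time_s: 10.68
tcp_pos: [0.5343, 0.2711, 0.1859]
ee_rot: [[0.972, -0.005, 0.236], [-0.236, -0.003, 0.972], [-0.004, -1.0, -0.004]]
wrist_force: [0.1, -0.0, -0.7]
gripper_width: 1.0
```

Run:
```python
from h import *
st();d=snap('wrist','w13');st()
a=cv2.imread('pics/w13.png')[150:310,180:400].astype(float)
cv2.imwrite('pics/w13c.png',cv2.resize(np.clip(a*1.6,0,255).astype(np.uint8),None,fx=3.6,fy=3.6,interpolation=cv2.INTER_CUBIC))
```

```text
t 10.6833 p [0.5343 0.2711 0.1859] yaw -13.65 ydir [-0.0054 -0.0033 -1.    ] F [ 0.06 -0.04 -0.68] g 1.0005
t 10.7333 p [0.5352 0.2716 0.1881] yaw -13.6 ydir [-0.0023 -0.0021 -1.    ] F [-0.91  0.3   0.15] g 1.0007
```

View pics/w13c.png

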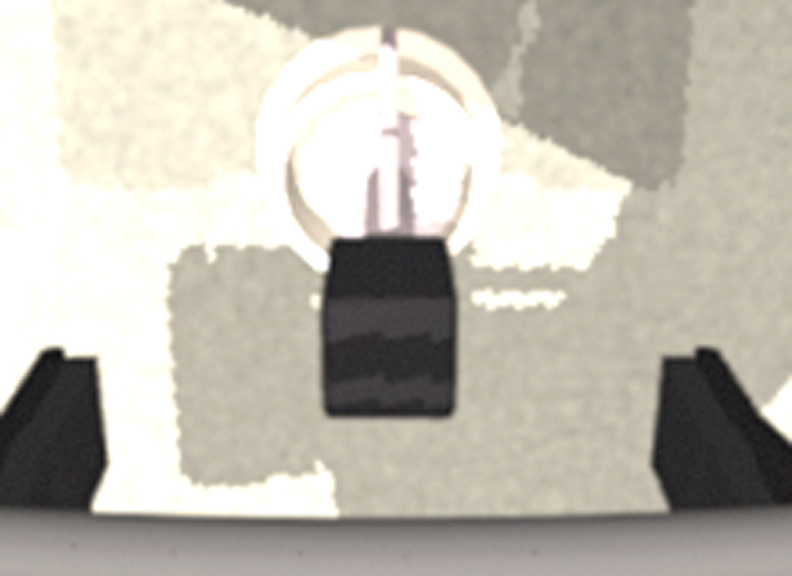

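Run:
```python
from fit import *
d=ld('w13')
k=lambda L:np.array(L)/3.6+[180,150]
W=k([[322,298],[455,298],[326,415],[453,413]])
cs=[(-1,-1,0),(-1,1,0),(1,-1,0),(1,1,0)]
x=fit(d,cs,W,[.53,.27,.15,-.25],zfix=.152)
go([x[0],x[1],.128],np.degrees(x[3]))
```

```text
[0.5358 0.2728 0.4539] yaw -13.08 res px [[-1.2, -1.2], [1.2, -1.5], [-1.2, 1.4], [1.2, 1.6]]
w [ 0.0026 -0.0092 -0.0018] d cm [0.03 6.01 0.15]
```

>>> step_arm(moves=[[[0,0,0,0.05,1.5,0.15,80],[0,0,0,0.05,3,0.15,70],[0,0,0,0.05,4.5,0.15,60],[0,0,0,0.05,5.8,0.15,60],[0,0,0,0.05,5.9,0.15,60]]])

```text
time_s: 11.15
tcp_pos: [0.5359, 0.2731, 0.1296]
ee_rot: [[0.972, -0.002, 0.235], [-0.235, -0.001, 0.972], [-0.001, -1.0, -0.001]]
wrist_force: [0.1, -0.6, -1.4]
gripper_width: 0.707
```

>>> step_arm(moves=[[[0,0,0,0,0,0,0],[0,0,0,0,0,0,0],[0,0,0,0,0,0,0],[0,0,0,0,0,0,0],[0,0,0,0,0,0,0]]])

```text
time_s: 11.57
tcp_pos: [0.5366, 0.2736, 0.1315]
ee_rot: [[0.972, 0.001, 0.235], [-0.235, 0.001, 0.972], [0.001, -1.0, 0.001]]
wrist_force: [0.0, 0.5, -0.3]
gripper_width: 0.325
```

>>> step_arm(moves=[[[0,0,0,0,0,0,0],[0,0,0,0,0,0,0],[0,0,0,0,0,0,0],[0,0,0,0,0,0,0],[0,0,0,0,0,0,0]]])

```text
time_s: 11.98
tcp_pos: [0.5366, 0.2736, 0.1312]
ee_rot: [[0.972, 0.001, 0.235], [-0.235, 0.001, 0.972], [0.001, -1.0, 0.001]]
wrist_force: [-0.5, 0.5, 3.5]
gripper_width: 0.276
```

Run:
```python
from h import *
st();d=snap('wrist','w14');st()
a=cv2.imread('pics/w14.png')[150:310,180:400].astype(float)
cv2.imwrite('pics/w14c.png',cv2.resize(np.clip(a*1.6,0,255).astype(np.uint8),None,fx=3.6,fy=3.6,interpolation=cv2.INTER_CUBIC))
```

```text
t 11.9833 p [0.5366 0.2736 0.1312] yaw -13.57 ydir [ 1.1e-03  6.0e-04 -1.0e+00] F [-0.53  0.55  3.52] g 0.2763
t 12.0333 p [0.5366 0.2736 0.1311] yaw -13.58 ydir [ 1.1e-03  5.0e-04 -1.0e+00] F [ 0.09 -0.2   3.78] g 0.2737
```

View pics/w14c.png

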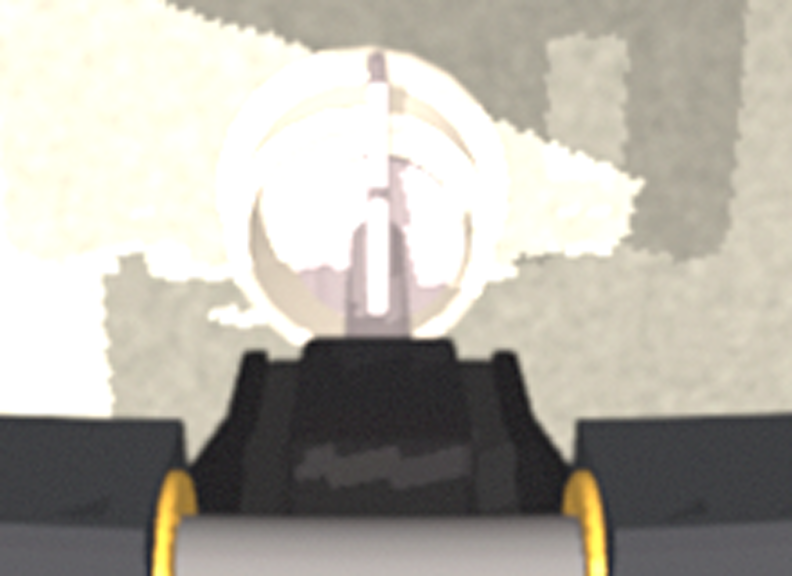

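>>> step_arm(moves=[[[0,0,0,0,-1.5,0,0],[0,0,0,0,-4,0,0],[0,0,0,0,-7.5,0,0],[0,0,0,0,-11,0,0],[0,0,0,0,-14.5,0,0]]])

```text
time_s: 12.45
tcp_pos: [0.5354, 0.2729, 0.2756]
ee_rot: [[0.972, -0.003, 0.235], [-0.235, -0.001, 0.972], [-0.002, -1.0, -0.002]]
wrist_force: [0.7, 0.4, -1.7]
gripper_width: 0.269
```

Run:
```python
from h import *
st()
d=ld('w4');R=tool(-17.6);p=np.array([.6405,.0116,.1803])
for t in [(-.0095,.011,0),(-.0095,.011,.012),(-.0095,.011,-.012),(-.012,-.02,0.012),(-.012,-.02,-.012)]:
    q=proj(d,p+R@np.array(t),True); print(t,np.round((q-[180,150])*3.5,1))
print(np.round(np.linalg.inv(R)@(np.array(d['cam_to_world'])[:3,3]-p),4))
go([.62,.04,.32],-17.7)
```

```text
t 12.45 p [0.5354 0.2729 0.2756] yaw -13.61 ydir [-0.0028 -0.0015 -1.    ] F [ 0.72  0.43 -1.68] g 0.2693
(-0.0095, 0.011, 0) [365.6 346.8]
(-0.0095, 0.011, 0.012) [442.5 346.6]
(-0.0095, 0.011, -0.012) [288.6 346.6]
(-0.012, -0.02, 0.012) [457.2 426.6]
(-0.012, -0.02, -0.012) [272.8 426.6]
[-0.0826 -0.1509  0.0005]
w [ 0.0022  0.0714 -0.0023] d cm [ 13.69  -4.43 -20.65]
```

Run:
```python
from h import *
d=ld('w4');R=tool(-17.6);p=np.array([.6405,.0116,.1803])
for x in (-.012,-.0095): print((proj(d,p+R@np.array([x,.0123,0]),True)-[180,150])*3.5,'meas 333')
d=ld('w14');R=tool(-13.57);p=np.array([.5366,.2736,.1311])
for x in (-.012,-.0095): print((proj(d,p+R@np.array([x,.0151,0]),True)-[180,150])*3.6,'meas 380,340')
```

```text
[365.57409355 328.82408357] meas 333
[365.59420632 343.4264463 ] meas 333
[376.19595091 330.52554209] meas 380,340
[376.21648217 345.36644189] meas 380,340
```

>>> step_arm(moves=[[[0,0.01,0,2,-1,-3,0],[0,0.03,0,4.5,-2,-6,0],[0,0.05,0,7,-3,-9,0],[0,0.07,0,9.5,-4,-12,0],[0,0.07,0,11.5,-4.5,-15.5,0]]])

```text
time_s: 12.87
tcp_pos: [0.6125, 0.0946, 0.3204]
ee_rot: [[0.953, -0.0, 0.302], [-0.302, 0.0, 0.953], [-0.0, -1.0, 0.0]]
wrist_force: [1.0, -0.4, -1.0]
gripper_width: 0.274
```

Run:
```python
from h import *
st()
go([.6407,.0122,.32],-17.7)
```

```text
t 12.8667 p [0.6125 0.0946 0.3204] yaw -17.6 ydir [-1.e-04  3.e-04 -1.e+00] F [ 1.   -0.4  -0.98] g 0.2741
w [-0.0002  0.0018 -0.0002] d cm [ 5.18  0.03 -7.  ]
```

>>> step_arm(moves=[[[0,0,0,2,0,-2.5,0],[0,0,0,4,0,-5,0],[0,0,0,5.2,1,-7,0],[0,0,0,5.2,2.5,-7,0],[0,0,0,5.2,4,-7,0]]])

```text
time_s: 13.28
tcp_pos: [0.6397, 0.0114, 0.2786]
ee_rot: [[0.952, -0.002, 0.306], [-0.306, 0.0, 0.952], [-0.002, -1.0, -0.0]]
wrist_force: [1.2, 0.9, -1.1]
gripper_width: 0.275
```

>>> step_arm(moves=[[[0,0,0,0,1,0,0],[0,0,0,0,2,0,0],[0,0,0,0,3,0,0],[0,0,0,0,4,0,0],[0,0,0,0,4,0,0]]])

```text
time_s: 13.7
tcp_pos: [0.6387, 0.0136, 0.2378]
ee_rot: [[0.953, -0.005, 0.302], [-0.302, -0.0, 0.953], [-0.004, -1.0, -0.002]]
wrist_force: [-1.0, 0.0, -1.9]
gripper_width: 0.272
```

Run:
```python
from h import *
st();d=snap('wrist','w15');s=snap('side','s15');st()
a=cv2.imread('pics/w15.png')[100:270,185:385].astype(float)
cv2.imwrite('pics/w15c.png',cv2.resize(np.clip(a*1.3,0,255).astype(np.uint8),None,fx=4,fy=4,interpolation=cv2.INTER_CUBIC)[80:])
b=cv2.imread('pics/s15.png')[160:260,190:310].astype(float)
cv2.imwrite('pics/s15c.png',cv2.resize(np.clip(b*1.6,0,255).astype(np.uint8),None,fx=6,fy=6,interpolation=cv2.INTER_CUBIC))
```

```text
t 13.7 p [0.6387 0.0136 0.2378] yaw -17.59 ydir [-4.6e-03 -2.0e-04 -1.0e+00] F [-1.01  0.01 -1.88] g 0.2724
t 13.8 p [0.64   0.0135 0.2404] yaw -17.56 ydir [-4.e-04 -4.e-04 -1.e+00] F [ 0.17 -1.13 -0.73] g 0.2716
```

View pics/w15c.png

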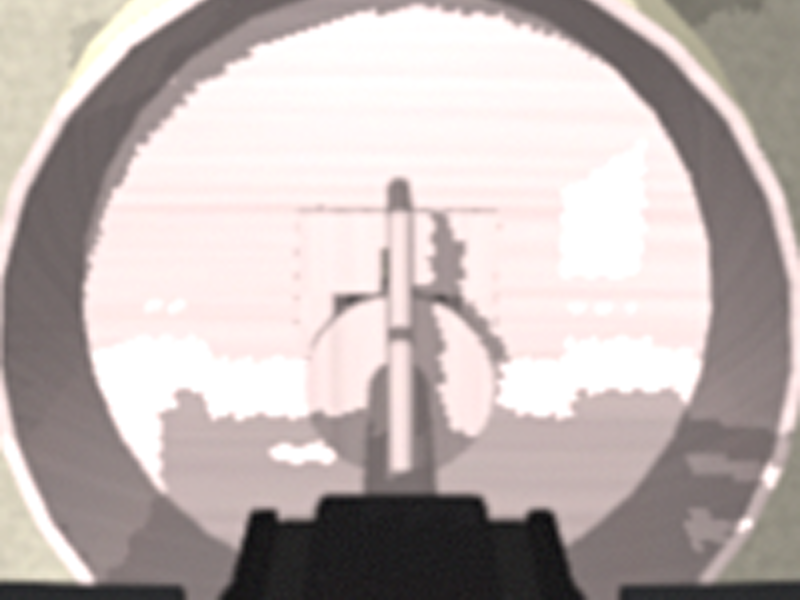

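View pics/s15c.png

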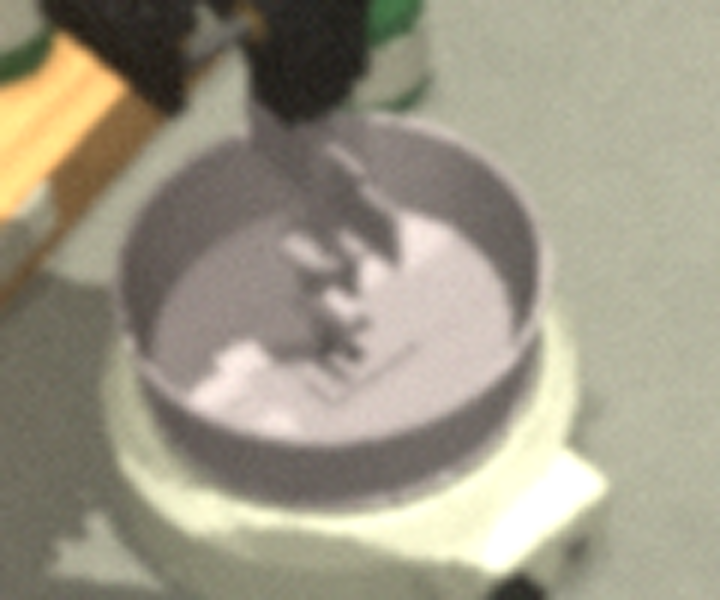

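Run:
```python
from h import *
d=ld('w15');R=np.array(tool(-17.59));p=np.array([.6387,.0136,.2378])
k=lambda u,v:(185+u/4,100+(v+80)/4)
def T(u,v,z): return np.round((R.T@(atz(d,*k(u,v),z,True)-p))*1000,2)
print('block near L,R',T(297,210,.074),T(497,210,.074))
print('slot near edge L R',T(340,299,.074),T(455,299,.074))
zf=.2378-.125
print('collar L R',T(307,388,zf+.031),T(496,388,zf+.031),'near',T(400,293,zf+.026),'far',T(400,472,zf+.031))
print('head near bottom edge (x=-12)',T(402,495,zf+.110), 'blade near tip',T(399,180,zf+.045),T(399,210,zf+.089))
```

```text
block near L,R [-23.21 163.8  -25.42] [-23.19 163.8   23.84]
slot near edge L R [ -0.5  163.8  -15.07] [ -0.5 163.8  13.7]
collar L R [ -0.26  94.   -18.4 ] [-0.27 94.   19.22] near [-18.47  99.     0.11] far [17.73 94.    0.1 ]
head near bottom edge (x=-12) [-10.91  15.     0.59] blade near tip [-4.425e+01  8.000e+01 -1.000e-02] [-46.96  36.     0.13]
```

>>> step_arm(moves=[[[0,0,0,0,0.8,-0.08,0],[0,0,0,0,1.6,-0.08,0],[0,0,0,0,2.4,-0.08,0],[0,0,0,0,2.4,-0.08,0],[0,0,0,0,2.4,-0.08,0]]])

```text
time_s: 14.22
tcp_pos: [0.6394, 0.0124, 0.2156]
ee_rot: [[0.953, -0.002, 0.302], [-0.302, -0.001, 0.953], [-0.001, -1.0, -0.001]]
wrist_force: [0.2, 0.5, -1.0]
gripper_width: 0.273
```

Run:
```python
from h import *
st();d=snap('wrist','w16');d=snap('wrist','w16');st()
a=cv2.imread('pics/w16.png')[120:250,220:360].astype(float)
cv2.imwrite('pics/w16c.png',cv2.resize(np.clip(a*1.1,0,255).astype(np.uint8),None,fx=5.5,fy=5.5,interpolation=cv2.INTER_CUBIC)[130:])
```

```text
t 14.2167 p [0.6394 0.0124 0.2156] yaw -17.6 ydir [-1.7e-03 -5.0e-04 -1.0e+00] F [ 0.24  0.52 -0.97] g 0.2732
t 14.3167 p [0.64   0.0124 0.2168] yaw -17.59 ydir [ 5.e-04 -2.e-04 -1.e+00] F [ 0.19  0.77 -1.28] g 0.2698
```

View pics/w16c.png

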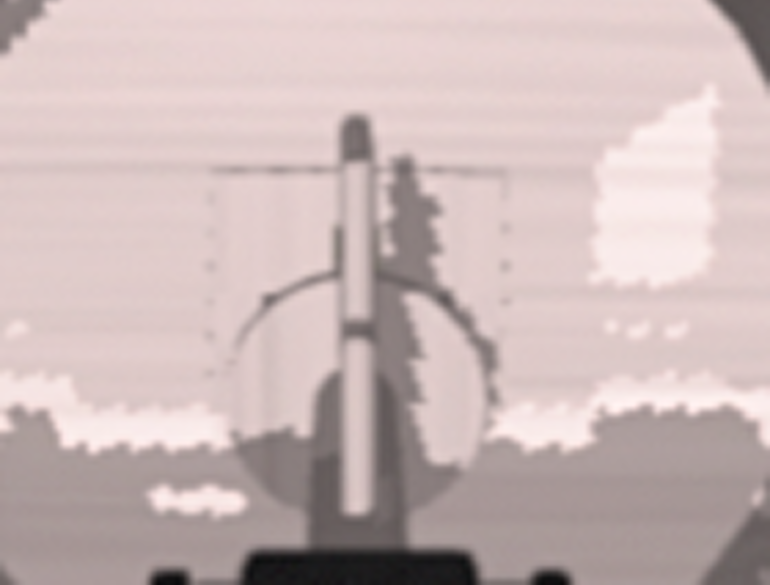

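Run:
```python
from h import *
d=ld('w16');R=np.array(tool(-17.59));p=np.array([.6399,.0124,.2166])
k=lambda u,v:(220+u/5.5,120+(v+130)/5.5)
def T(u,v,z): return np.round((R.T@(atz(d,*k(u,v),z,True)-p))*1000,2)
print('block near L,R',T(210,170,.074),T(505,170,.074))
zf=p[2]-.125
print('slot corners',T(268,299,.074),T(447,299,.074))
print('collar L R',T(234,400,zf+.031),T(490,400,zf+.031),'near',T(358,272,zf+.026),'far',T(358,518,zf+.031))
print('blade near low tip',T(357,115,zf+.045),T(357,160,zf+.089))
```

```text
block near L,R [-24.9  142.6  -24.59] [-24.87 142.6   24.73]
slot corners [ -2.49 142.6  -15.17] [ -2.48 142.6   15.28]
collar L R [ -0.67  94.   -17.73] [-0.65 94.   19.27] near [-18.43  99.     0.19] far [17.72 94.    0.18]
blade near low tip [-44.49  80.     0.1 ] [-46.93  36.     0.17]
```

>>> step_arm(moves=[[[0,0,0,0,0.6,0,0],[0,0,0,0,1.2,0,0],[0,0,0,0,1.6,0,0],[0,0,0,0,2.0,0,0],[0,0,0,0,2.2,0,0]]])

```text
time_s: 14.73
tcp_pos: [0.6394, 0.0124, 0.1936]
ee_rot: [[0.953, -0.001, 0.302], [-0.302, -0.0, 0.953], [-0.001, -1.0, -0.001]]
wrist_force: [-0.0, 0.4, -2.0]
gripper_width: 0.275
```

Run:
```python
from h import *
st();d=snap('wrist','w17');st()
```

```text
t 14.7333 p [0.6394 0.0124 0.1936] yaw -17.6 ydir [-1.2e-03 -2.0e-04 -1.0e+00] F [-0.    0.38 -1.96] g 0.2752
t 14.7833 p [0.6394 0.0124 0.1934] yaw -17.61 ydir [-1.5e-03 -2.0e-04 -1.0e+00] F [ 0.16 -0.19 -0.75] g 0.2718
```

>>> step_arm(moves=[[[0,0,0,0,0.2,0,0],[0,0,0,0,0.4,0,0],[0,0,0,0,0.6,0,0],[0,0,0,0,0.8,0,0],[0,0,0,0,0.8,0,0]]])

```text
time_s: 15.2
tcp_pos: [0.6395, 0.0124, 0.1861]
ee_rot: [[0.953, -0.001, 0.303], [-0.303, -0.0, 0.953], [-0.001, -1.0, -0.0]]
wrist_force: [1.1, 0.5, -1.6]
gripper_width: 0.276
```

Run:
```python
from h import *
st();d=snap('wrist','w18');st()
a=cv2.imread('pics/w18.png')[120:250,220:360].astype(float)
cv2.imwrite('pics/w18c.png',cv2.resize(np.clip(a*1.1,0,255).astype(np.uint8),None,fx=5.5,fy=5.5,interpolation=cv2.INTER_CUBIC)[130:])
```

```text
t 15.2 p [0.6395 0.0124 0.1861] yaw -17.61 ydir [-8.e-04 -0.e+00 -1.e+00] F [ 1.07  0.47 -1.63] g 0.2761
t 15.25 p [0.6396 0.0125 0.1863] yaw -17.6 ydir [-5.e-04 -1.e-04 -1.e+00] F [-0.93 -0.02 -1.79] g 0.2721
```

View pics/w18c.png

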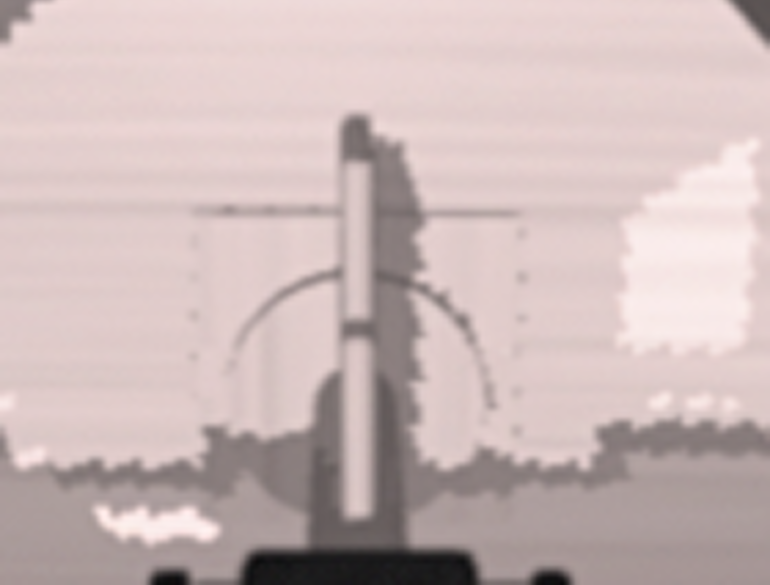

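>>> step_arm(moves=[[[0,0,0,0,0.2,0,0],[0,0,0,0,0.4,0,0],[0,0,0,0,0.6,0,0],[0,0,0,0,0.8,0,0],[0,0,0,0,0.8,0,0]]])

```text
time_s: 15.67
tcp_pos: [0.64, 0.0125, 0.1791]
ee_rot: [[0.953, 0.001, 0.302], [-0.302, -0.0, 0.953], [0.001, -1.0, 0.0]]
wrist_force: [-0.5, 0.2, 2.7]
gripper_width: 0.271
```

Run:
```python
from h import *
st();d=snap('wrist','w19');st()
```

```text
t 15.6667 p [0.64   0.0125 0.1791] yaw -17.59 ydir [ 1.1e-03 -1.0e-04 -1.0e+00] F [-0.46  0.25  2.68] g 0.2712
t 15.7167 p [0.6401 0.0125 0.1792] yaw -17.59 ydir [ 1.2e-03 -1.0e-04 -1.0e+00] F [ 0.48 -0.09  3.07] g 0.2693
```

>>> step_arm(moves=[[[0,0,0,0,0.15,0,0],[0,0,0,0,0.3,0,0],[0,0,0,0,0.45,0,0],[0,0,0,0,0.6,0,0],[0,0,0,0,0.6,0,0]]])

```text
time_s: 16.13
tcp_pos: [0.6402, 0.0124, 0.1734]
ee_rot: [[0.953, 0.001, 0.302], [-0.302, -0.0, 0.953], [0.001, -1.0, 0.0]]
wrist_force: [-0.3, -1.0, 5.6]
gripper_width: 0.276
```

>>> step_arm(moves=[[[0,0,0,0,0.05,0,0],[0,0,0,0,0.1,0,0],[0,0,0,0,0.15,0,0],[0,0,0,0,0.2,0,0],[0,0,0,0,0.2,0,0]]])

```text
time_s: 16.55
tcp_pos: [0.6404, 0.0122, 0.1733]
ee_rot: [[0.953, 0.003, 0.302], [-0.302, -0.001, 0.953], [0.003, -1.0, 0.0]]
wrist_force: [-3.6, 0.6, 12.5]
gripper_width: 0.273
```

Run:
```python
from h import *
st();d=snap('wrist','w20');s=snap('side','s20');snap('top','t20');st()
a=cv2.imread('pics/w20.png')[120:270,210:370].astype(float)
cv2.imwrite('pics/w20c.png',cv2.resize(np.clip(a*1.1,0,255).astype(np.uint8),None,fx=4.5,fy=4,interpolation=cv2.INTER_CUBIC))
```

```text
t 16.55 p [0.6404 0.0122 0.1733] yaw -17.55 ydir [ 2.7e-03 -8.0e-04 -1.0e+00] F [-3.64  0.62 12.5 ] g 0.2731
t 16.7 p [0.6404 0.0122 0.1733] yaw -17.55 ydir [ 2.8e-03 -8.0e-04 -1.0e+00] F [-2.9  -0.15 12.14] g 0.2718
```

View pics/w20c.png

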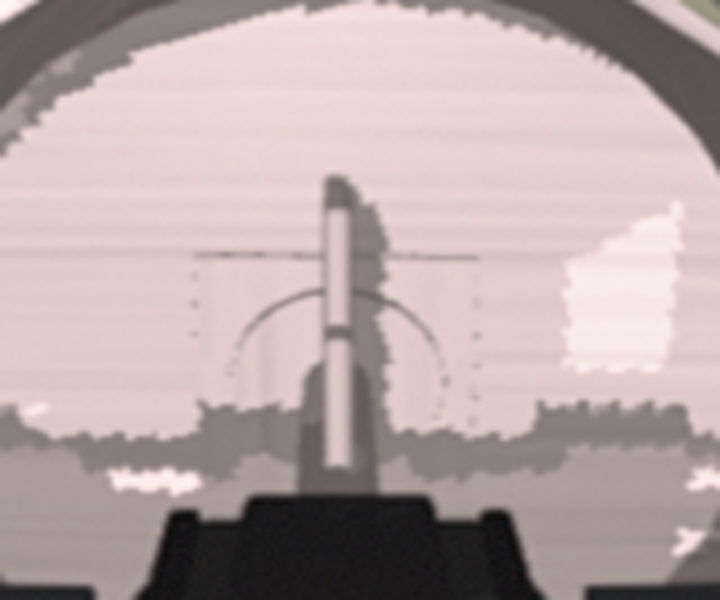

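View pics/s20.png

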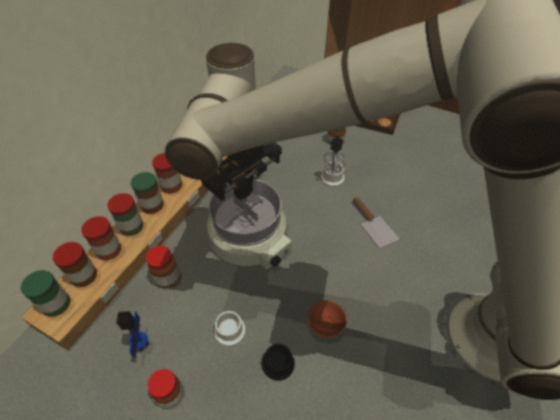

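>>> step_arm(moves=[[[0,0,0,0,0.03,0,0],[0,0,0,0,0.05,0,0],[0,0,0,0,0.05,0,0],[0,0,0,0,0.05,0,0],[0,0,0,0,0.05,0,0]]])

```text
time_s: 17.12
tcp_pos: [0.6404, 0.0122, 0.1732]
ee_rot: [[0.953, 0.003, 0.301], [-0.301, -0.001, 0.953], [0.003, -1.0, 0.0]]
wrist_force: [-3.5, 0.7, 14.0]
gripper_width: 0.273
```

Run:
```python
from h import *
st(); print(r.finish_job())
```

```text
t 17.1167 p [0.6404 0.0122 0.1732] yaw -17.54 ydir [ 3.1e-03 -9.0e-04 -1.0e+00] F [-3.55  0.66 14.02] g 0.2728
the job is handed in; nothing more can be done
None
```

I stood the whisk upright in the empty white cup and let go of it. I then took the paddle from the other cup, turned it about 4° to line up with the drive slots, and pushed it home. The job was handed in at 17.1 s with the arm still gripping and pressing.

**Last checks:**
- **Paddle home:** The tool stopped going down at z 0.173 m, which puts the foot at about 48 mm. The upward force rose from 5.6 N to 14 N, more than the spring's 7.2 N, so the collar is resting on the drive. In the last wrist picture the collar appears level with the drive block, and the grip opening was 24 mm, matching the head.
- **Whisk and bystanders:** The last side picture shows the whisk standing in its cup. The dish, the spreader and the jars it shows look where they were. The arm hid some of the far ones, and I did not view the last top picture.

**Disagreement:** The side camera's positions were up to about 13 mm off the other cameras', so I worked from the wrist camera. It had about 1 mm of bias, which I allowed for by comparing the paddle with the slots in the same picture. About 3.5 N of sideways force remained at the end.

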